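# Find the bowed platform with a straightedge

## Robot

A 6-joint arm with a two-finger parallel gripper is mounted at the origin on the work surface. World frame = base frame: x ahead of the robot, y to its left, z up, the work surface at z = 0. Lengths are in mm, angles in rad, forces in N, time in s.
With the tool pointing down it reaches from about 275 to 1000 mm from the base axis. Payload 8.4 kg.
Tool frame: the origin (TCP) lies midway between the tips of the shut fingers; the grasp point (between the pads) lies 19 mm behind it; z points along the fingers, y is the line along which they close (so a half turn about z gives the same grasp; the last joint's range is limited). The gripper opens to 85 mm and grips with 20 to 120 N. Pads are 22 mm wide; open, the fingers measure 114 mm over their backs; the gripper's body (76 mm by 85 mm) begins 54 mm behind the grasp point. The pads swing forward as they close: fully open they stand 13 mm farther back than shut.
Start: joints at [1.201, 0.353, 1.633, -0, 1.155, -0.002], TCP at [224.726, 583.203, 231.281] pointing down, gripper open.
Joint ranges: [-2.63, 2.63], [-0.92, 2.1], [0.06, 2.66], [-1.3, 4.44], [0, 2.69], [-3.02, 3.02]. Speed limits (rad/s): [2.22, 2.22, 2.79, 3.14, 3.14, 3.14].

## Interface

Orientations are given as a unit quaternion [x, y, z, w].
In Python, from bench import arm gives the robot as it stands.
- The arm moves only by the shell command python3 -m crank 'ROWS' [FORCE]. ROWS is JSON, a list of rows, each an object of numbers: "gripper": the closure, from -1 (fully open) to 1 (shut), so that 0 is half open; "tx", "ty", "tz": the shift along the tool's x, y, z in cm; "wx", "wy", "wz": the turn, a rotation vector about the tool's x, y, z in rad. A call has 1 to 12 rows; each row is the pose to reach, as a shift and turn from the pose commanded when the call began, along the tool's axes at that moment; what a row does not reach only later rows make up. A row lasts 1/10 s, in which the tool goes at most 50 mm and 8.59 degrees, less where a joint would pass 70% of its speed; a pose out of reach is approached as far as the arm can. A call with a gripper value outside its range is refused whole. The fingers move at their own pace and stop on an object; FORCE is the grip in N (left out, the last holds). Time passes only in rows, so rows that repeat a pose let the fingers close. It gives the time, the measured TCP pose, the force, the opening and the grip force at its end, in the units of the state.
- arm.observe(): the state, without advancing time (a new reading comes with each control period).
- arm.read_camera(name): name is "scene" or "top"; returns a dict with "img" (480x640x3 uint8, red, green, blue), "range_z" (480x640 float32, mm along the optical axis (not along the pixel's ray), 0 where there is no reading), "mtx" (3x3 intrinsics, pixels), "pose" (4x4, takes a point from camera to world coordinates). Camera axes: x right, y up, looking along -z (the intrinsics and any distortion apply to the point x, -y, -z); pixel columns grow to the right and rows downward; lengths in mm; the calibration is good to about 2 mm. A picture is of the moment at which its call begins.
- arm.job_done(): hands the job in; it is judged then, once.
The state is a dict: "clock": time; "q": joint angles; "dq": joint speeds; "tau": joint torques, N m; "ee_pos": TCP position; "eef_rot": TCP orientation; "contact_force": force on the tool from outside, world axes, zero at the start; "wrist_torque": the same for the moment, N m; "width": finger opening in mm; "grip_force": force on a finger pad.
Only numpy, scipy, OpenCV 4.12 (cv2) and the standard library are available. Lean on these libraries where they do the work, as an engineer would, in place of code of your own. Each camera call takes 0.05 s, during which the arm holds its last target. There are 200 camera calls.

## Task

One of the two metal platforms on the carrier is bowed, high in the middle, and the other is flat. Draw the steel straightedge out of its black sleeve by its blue end and set it down on the bench, then take it by the middle, lay it lengthwise along the middle of either platform, let go, and press down on its blue end and then on its yellow end to feel whether it rocks. Leave the straightedge lying there, push the red reject lever in front of the bowed platform fully over, away from the robot, leave the other lever as it is, and keep the other things on the bench where they are.

Things in the scene. Friction and masses are not known exactly. Their poses are not given: they have to be found in the camera images.
- bar_centre (a point): centre (half-way up) of the straightedge, a loose plain steel-coloured bar 180 mm long (its y axis), 24 mm wide (x), 20 mm high (z), about 0.2 kg. At the start it lies on the bench in the sleeve, its +y (blue) end sticking out 78 to 85 mm from the mouth, its middle just inside
- bar_blue (a point): middle of the blue pad (18 x 26 mm) on top of the straightedge at one end, 75 mm from the bar's middle towards its +y; press within 30 mm of it, with 5 to 15 N
- bar_yellow (a point): middle of the yellow pad (18 x 26 mm) on top of the straightedge at the other end, 75 mm from the bar's middle towards its -y; press likewise
- bar: the straightedge itself, for its axes: y along it towards the blue end, z up; origin at the centre of its underside. Laid on the flat platform it is level; on the bowed one it tilts 0.04 rad to one side. If it rocks, pressing an end with 4 N or more tips it fully to that side: between one end pressed and the other the tilt changes by 0.08 rad and each pad moves 6 mm in height; on the flat platform it does not move
- sleeve: black sleeve fixed on the bench, 42 mm wide (x), 110 mm long (y), 31 mm high, closed on top and at the back; its origin is at bench height in the middle of its open mouth, and its y axis points out of the mouth, the way the straightedge is drawn. The straightedge is clear when its centre is more than 95 mm out from the mouth
- carrier: fixed carrier, origin at its middle at bench height; y runs along the row of the two bolted-down platforms (each 200 mm along y, 80 mm along x, centres 110 mm to either side), x points away from the robot. Faces: one flat at 30 mm, the other falling from 32 mm at its middle to 28 mm at its ends along y (heights above the bench); the bar's centre then lies 40 to 42 mm up
- left_face (a point): middle of the platform on the carrier's +y side, 30 mm above the bench; lay the straightedge's centre within 25 mm of it, parallel to the carrier's y axis within 8 degrees, if this platform is chosen
- right_face (a point): the same for the platform on the carrier's -y side
- lever_left (a joint): reject lever of the left (+y) platform, hinged along the carrier's y axis: about 0 as it leans towards the robot, 0.99 rad fully over, away from the robot; starts at 0 to 0.1; stays where it is left, and moves at about 2 N
- lever_right (a joint): the same for the right (-y) platform
- lever_left_ball (a point): centre of the red ball (20 mm across) on the left lever. The lever is a 9 mm rod 42 mm long whose hinge is 68 mm from its platform's middle towards the robot (carrier -x) and 24 mm above the bench, in a black housing 50 x 36 mm reaching 24 mm high; at 0 the ball is 61 mm up and 20 mm nearer to the robot than the hinge, fully over it is 20 mm beyond it at the same height
- lever_right_ball (a point): the same for the right lever
- orange_tips: bystander: orange-topped pipette-tip box, 85 x 127 x 60 mm, loose; origin at the middle of its underside; not to be moved
- green_tips: bystander: green-topped pipette-tip box, 85 x 127 x 60 mm, loose; origin at the middle of its underside; not to be moved
- jar: bystander: amber jar with a blue cap, 50 mm across, 70 mm high; origin at the middle of its underside; not to be moved
- driver: bystander: yellow-handled screwdriver, 170 mm long, lying; origin at the middle of its underside; not to be moved
- vial: bystander: clear capped vial, 36 mm across, 60 mm high; origin at the middle of its underside; not to be moved
- block: bystander: blue metal tube block with black wells, 50 x 90 x 30 mm; origin at the middle of its underside; not to be moved
Things that resemble listed ones, but are neither listed nor needed, are in the scene too. Leave any orange look-alike of the bar alone.

How it is judged (in metres and radians):
On the way, in this order (a step that is already met when the one before it is completed fails the run):
1. the straightedge is clear of the sleeve, lying on the bench, let go (y of bar_centre in the frame of sleeve above 0.092 m and height (world z) of bar_centre below 0.014 m and angle between bar's own z axis and vertical below 0.06 rad and contact force between the fingers and bar below 0.2 N and linear speed of bar below 0.02 m/s), for 0.1 s.
2. the straightedge is lifted off the bench, held within 40 mm of its middle (height (world z) of bar_centre above 0.025 m and horizontal distance between the grasp point and bar_centre below 0.04 m and contact force between the fingers and bar above 1 N), for 0.1 s.
3. the straightedge lies along the middle of one platform, let go ((horizontal distance between bar_centre and left_face below 0.025 m or horizontal distance between bar_centre and right_face below 0.025 m) and angle between the y axis of bar and the y axis of carrier, either way round below 0.14 rad and height (world z) of bar_centre between 0.036 and 0.047 m and angle between bar's own z axis and vertical below 0.09 rad and contact force between the fingers and bar below 0.2 N and linear speed of bar below 0.02 m/s), for 0.2 s.
4. its blue end is pressed down on the platform ((horizontal distance between bar_centre and left_face below 0.025 m or horizontal distance between bar_centre and right_face below 0.025 m) and angle between the y axis of bar and the y axis of carrier, either way round below 0.14 rad and height (world z) of bar_centre between 0.036 and 0.047 m and angle between bar's own z axis and vertical below 0.09 rad and horizontal distance between the grasp point and bar_blue below 0.03 m and contact force between the fingers and bar above 3 N and (contact force between bar and plate_p_c0 above 3.5 N or contact force between bar and plate_q_c1 above 3.5 N or contact force between bar and plate_q_c2 above 3.5 N)), for 0.1 s.
5. its yellow end is pressed down on the platform ((horizontal distance between bar_centre and left_face below 0.025 m or horizontal distance between bar_centre and right_face below 0.025 m) and angle between the y axis of bar and the y axis of carrier, either way round below 0.14 rad and height (world z) of bar_centre between 0.036 and 0.047 m and angle between bar's own z axis and vertical below 0.09 rad and horizontal distance between the grasp point and bar_yellow below 0.03 m and contact force between the fingers and bar above 3 N and (contact force between bar and plate_p_c0 above 3.5 N or contact force between bar and plate_q_c1 above 3.5 N or contact force between bar and plate_q_c2 above 3.5 N)), for 0.1 s.
At the end, for the whole second after the job is handed in: the lever of the bowed platform is over beyond 0.85 rad and the other lever is below 0.25 rad; the straightedge lies still and released on a platform, its centre within 25 mm of the platform's middle and parallel to the carrier's y axis within 8 degrees (all of step 3 and ((horizontal distance between plate_q_c0 and left_face below 0.06 m and value of joint lever_left above 0.85 rad and value of joint lever_right below 0.25 rad) or (horizontal distance between plate_q_c0 and right_face below 0.06 m and value of joint lever_right above 0.85 rad and value of joint lever_left below 0.25 rad))); the robot touches nothing.
It fails at once if one of the bystanders (tip boxes, jar, screwdriver, vial, blue block) is moved by more than 30 mm (distance of any of orange_tips, green_tips, jar, driver, vial, block from where it was at the start of the episode above 0.03 m).
It also fails if it takes over 59 s, if anything falls off the work surface, if the arm or the gripper's body presses on something with over 40 N, if the wrist force passes 120 N, or if a joint passes its speed limit or range.

## Working session

There is one attempt and no reset: what is moved stays moved. The work goes in short steps, Python scripts to look and compute and a shell command to move; the robot and the scene stay as the last step left them, time stands still between calls to the robot, and variables do not carry over. Pictures are saved under pics/ and viewed, at most 10 in all, crops included, and the job is handed in when it is done.

```bash
ls; mkdir -p pics
python3 - <<'E'
from bench import arm
import cv2,numpy as np
s=arm.observe();print({k:np.round(v,3) for k,v in s.items()})
for n in("scene","top"):
    r=arm.read_camera(n);np.savez(f"{n}0.npz",**r);cv2.imwrite(f"pics/{n}0.png",r["img"][:,:,::-1]);print(r["mtx"],r["pose"].round(3),(r["range_z"]>0).mean(), r.keys())
E
```

```text
pics
{'clock': np.float64(0.0), 'q': array([ 1.201,  0.354,  1.634, -0.   ,  1.155, -0.002]), 'dq': array([ 0.   ,  0.   ,  0.   ,  0.001, -0.001, -0.001]), 'tau': array([-1.0000e-03, -6.0523e+01, -3.4207e+01,  0.0000e+00,  9.0000e-03,
        0.0000e+00]), 'ee_pos': array([224.547, 582.749, 230.554]), 'eef_rot': array([ 0.183,  0.983, -0.001, -0.   ]), 'contact_force': array([ 0.112, -0.275,  0.177]), 'wrist_torque': array([-0.026,  0.024, -0.084]), 'grip_force': np.float64(0.0), 'width': np.float64(85.021)}
[[481.99666681   0.         319.83345557]
 [  0.         481.99666681 235.72249551]
 [  0.           0.           1.        ]] [[ 1.010000e-01 -5.550000e-01  8.260000e-01  1.459461e+03]
 [ 9.950000e-01  5.000000e-02 -8.800000e-02 -1.577120e+02]
 [ 7.000000e-03  8.310000e-01  5.570000e-01  7.189740e+02]
 [ 0.000000e+00  0.000000e+00  0.000000e+00  1.000000e+00]] 0.995966796875 dict_keys(['img', 'range_z', 'mtx', 'pose'])
[[492.42669609   0.         324.03910263]
 [  0.         492.42669609 240.77848045]
 [  0.           0.           1.        ]] [[ 2.400000e-02  9.960000e-01 -8.400000e-02  4.336700e+02]
 [-9.990000e-01  2.700000e-02  2.300000e-02 -4.365000e+01]
 [ 2.600000e-02  8.300000e-02  9.960000e-01  1.248257e+03]
 [ 0.000000e+00  0.000000e+00  0.000000e+00  1.000000e+00]] 0.9960221354166666 dict_keys(['img', 'range_z', 'mtx', 'pose'])
```

View pics/top0.png

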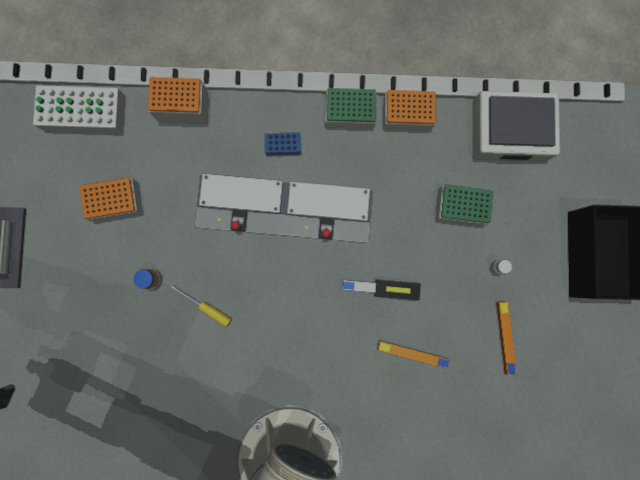

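View pics/scene0.png

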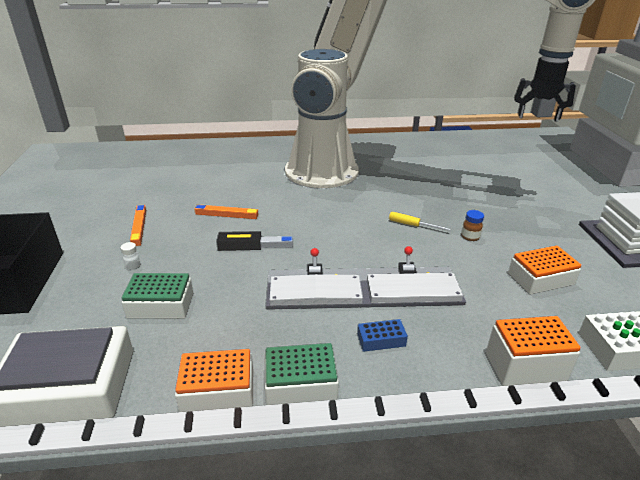

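The top view shows the blue bar end at about (349,286), the sleeve mouth at about (376,288), the platforms centred near (241,194) and (329,202), and the red balls at (236,225) and (326,233). The scene view agrees. Next I'll measure these by colour masks.

```bash
cat > h.py <<'E'
import cv2,numpy as np
def ray(r,u,v):
    K=r["mtx"];d=np.array([(u-K[0,2])/K[0,0],-(v-K[1,2])/K[1,1],-1.0]);P=r["pose"];return P[:3,3],P[:3,:3]@d
def plane(r,u,v,z):
    o,d=ray(r,u,v);return (o+d*(z-o[2])/d[2])
def proj(r,p):
    P=r["pose"];c=P[:3,:3].T@(np.asarray(p,float)-P[:3,3]);K=r["mtx"];return K[0,0]*c[0]/-c[2]+K[0,2],K[1,2]-K[1,1]*c[1]/-c[2]
def blobs(r,lo,hi,roi,amin=8):
    u0,v0,u1,v1=roi;hsv=cv2.cvtColor(r["img"],cv2.COLOR_RGB2HSV)[v0:v1,u0:u1]
    m=cv2.inRange(hsv,np.array(lo),np.array(hi));n,l,s,c=cv2.connectedComponentsWithStats(m)
    out=[]
    for i in range(1,n):
        if s[i,4]>=amin:
            ys,xs=np.where(l==i);out.append((s[i,4],c[i]+[u0,v0],cv2.minAreaRect(np.c_[xs+u0,ys+v0].astype(np.float32))))
    return out
E
python3 - <<'E'
from h import *
t=dict(np.load("top0.npz"));s=dict(np.load("scene0.npz"))
def show(n,r,b,z):
    for a,c,q in b:
        print(n,a,c.round(1),plane(r,*c,z).round(1)[:2],"rectc",plane(r,*q[0],z).round(1)[:2]);
        if a>60: print("   corners",[plane(r,*p,z).round(1)[:2].tolist() for p in cv2.boxPoints(q)])
show("blue",t,blobs(t,(105,120,60),(125,255,255),(335,275,380,300)),20)
show("steel",t,blobs(t,(85,0,140),(125,100,255),(335,275,380,300)),20)
show("sleeve",t,blobs(t,(0,0,0),(180,255,50),(365,270,430,305),60),31)
show("label",t,blobs(t,(22,120,100),(35,255,255),(380,280,420,300)),31)
show("plates",t,blobs(t,(0,0,175),(180,40,255),(190,165,380,225),500),30)
for lo,hi in(((0,130,80),(8,255,255)),((172,130,80),(180,255,255))):
  show("ball",t,blobs(t,lo,hi,(220,210,340,245)),61)
  show("ballS",s,blobs(s,lo,hi,(300,240,420,265)),61)
# plate heights by depth
g=t["range_z"]
vs,us=np.mgrid[170:225,190:380]
K=t["mtx"];d=g[vs,us];C=np.stack([(us-K[0,2])/K[0,0]*d,-(vs-K[1,2])/K[1,1]*d,-d],-1)
W=C@t["pose"][:3,:3].T+t["pose"][:3,3]
for y in range(-180,190,15):
    pass
np.save("W.npy",W)
ys=W[...,1]; ok=(W[...,2]>24)&(W[...,2]<40)&(W[...,0]>540)&(W[...,0]<640)
print("x,y range",W[ok].min(0),W[ok].max(0))
for y in range(-220,260,20):
    k=ok&(abs(ys-y)<10)
    if k.sum()>20: print(y,np.median(W[k][:,2]).round(2),k.sum())
E
```

```text
blue 61 [348.3 285.3] [ 427.1 -135.6] rectc [ 428.  -136.1]
   corners [[435.1, -124.7], [435.7, -147.1], [420.8, -147.4], [420.3, -125.0]]
steel 28 [350.3 285. ] [ 428.1 -140.5] rectc [ 428.  -137.3]
steel 54 [369.7 287.4] [ 423.4 -189.1] rectc [ 423.  -184.8]
sleeve 510 [397.5 289.8] [ 419.1 -256.6] rectc [ 419.3 -256. ]
   corners [[402.9, -200.4], [442.2, -203.0], [435.9, -311.9], [396.5, -308.9]]
label 132 [397.9 289.5] [ 420.1 -257.8] rectc [ 420.1 -257.9]
   corners [[415.6, -227.3], [428.5, -228.3], [424.5, -288.6], [411.6, -287.5]]
ball 46 [234.9 225. ] [565.8 144.7] rectc [565.8 145.7]
ball 43 [325.8 232.8] [552.7 -75.3] rectc [553.6 -75.8]
ballS 47 [408.1 249.8] [561.1 147.3] rectc [560.  148.4]
ballS 47 [314.2 251.6] [548.2 -73.6] rectc [548.9 -73.6]
x,y range [ 572.06609937 -180.73677971   24.02232434] [639.99039662 239.54460336  39.97694271]
-180 28.99 78
-160 28.77 150
-140 30.28 144
-120 30.86 147
-100 31.46 150
-80 31.37 168
-60 31.33 151
-40 30.59 130
-20 30.2 125
0 29.21 122
20 28.14 56
40 30.46 66
60 30.97 114
80 30.55 104
100 30.42 100
120 29.51 118
140 29.92 174
160 29.96 119
180 29.93 88
200 30.22 80
220 31.31 77
240 30.84 37
```

```bash
cat >> h.py <<'E'
from scipy.spatial.transform import Rotation as Ro
def go(p,yang,s=None):
    "tool-axis shift (cm) and wz to bring TCP to p, pointing down with tool y at yang (deg, mod 180)"
    from bench import arm
    s=s or arm.observe();R=Ro.from_quat(s["eef_rot"])
    a=np.radians(yang);T=Ro.from_matrix(np.array([[-np.sin(a),np.cos(a),0],[np.cos(a),np.sin(a),0],[0,0,-1]]).T[:, [0,1,2]].T.T) if 0 else None
    y=np.array([np.cos(a),np.sin(a),0]);z=np.array([0,0,-1.]);best=None
    for sg in(1,-1):
        M=np.c_[np.cross(sg*y,z),sg*y,z];w=(R.inv()*Ro.from_matrix(M)).as_rotvec()
        if best is None or np.linalg.norm(w)<np.linalg.norm(best): best=w
    print("ee",s["ee_pos"].round(1),"t cm",(R.inv().apply(np.asarray(p)-s["ee_pos"])/10).round(2),"w",best.round(3),"clock",round(float(s["clock"]),2))
E
python3 - <<'E'
from h import *
t=dict(np.load("top0.npz"))
go((428.5,-135,110),-3.4)
h=cv2.cvtColor(t["img"],cv2.COLOR_RGB2HSV);print(h[195,225:300:8].tolist(),h[225,205],h[205,340])
for lo in (130,145,160):
  for a,c,q in blobs(t,(0,0,lo),(180,60,255),(190,165,380,228),800):
    P=np.array([plane(t,*p,30)[:2] for p in cv2.boxPoints(q)]);print(lo,a,plane(t,*q[0],30).round(1)[:2],P.round(1).tolist())
E
```

```text
ee [224.6 582.8 230.6] t cm [-44.84 -59.63  12.14] w [-1.000e-03  1.000e-03  1.262e+00] clock 0.1
[[84, 8, 169], [84, 8, 169], [83, 6, 169], [83, 6, 169], [84, 8, 170], [83, 6, 169], [78, 8, 170], [98, 12, 86], [90, 7, 138], [78, 8, 170]] [ 90   8 125] [ 84   8 170]
130 2507 [651.1 139.4] [[617.9, 241.1], [697.1, 237.7], [684.6, 36.8], [605.2, 41.4]]
130 2501 [637.6 -80.3] [[604.0, 22.1], [684.1, 17.3], [671.6, -183.5], [591.3, -177.6]]
145 2419 [651.  139.4] [[618.3, 239.6], [696.3, 236.1], [684.0, 38.4], [605.8, 42.9]]
145 2418 [637.4 -80.4] [[604.1, 20.8], [683.0, 16.3], [670.9, -182.4], [591.9, -176.8]]
160 2307 [650.2 139.5] [[618.5, 238.9], [694.5, 235.5], [682.2, 39.2], [606.1, 43.6]]
160 2298 [636.9 -80.4] [[604.5, 19.3], [681.5, 14.8], [669.6, -180.9], [592.4, -175.4]]
```

```bash
python3 -m crank '[{"gripper":-0.2,"tx":-44.8,"ty":-59.6,"tz":12.1,"wz":1.26},{"gripper":-0.2,"tx":-44.8,"ty":-59.6,"tz":12.1,"wz":1.26},{"gripper":-0.2,"tx":-44.8,"ty":-59.6,"tz":12.1,"wz":1.26},{"gripper":-0.2,"tx":-44.8,"ty":-59.6,"tz":12.1,"wz":1.26},{"gripper":-0.2,"tx":-44.8,"ty":-59.6,"tz":12.1,"wz":1.26},{"gripper":-0.2,"tx":-44.8,"ty":-59.6,"tz":12.1,"wz":1.26},{"gripper":-0.2,"tx":-44.8,"ty":-59.6,"tz":12.1,"wz":1.26},{"gripper":-0.2,"tx":-44.8,"ty":-59.6,"tz":12.1,"wz":1.26},{"gripper":-0.2,"tx":-44.8,"ty":-59.6,"tz":12.1,"wz":1.26},{"gripper":-0.2,"tx":-44.8,"ty":-59.6,"tz":12.1,"wz":1.26},{"gripper":-0.2,"tx":-44.8,"ty":-59.6,"tz":12.1,"wz":1.26},{"gripper":-0.2,"tx":-44.8,"ty":-59.6,"tz":12.1,"wz":1.26}]' 30
python3 - <<'E'
from h import *
go((428.5,-135,110),-3.4)
t=dict(np.load("top0.npz"));g=t["range_z"]
for n,c in(("L",(651,139.4)),("R",(637.5,-80.3))):
    o=[]
    for y in range(-90,91,15):
        z=[]
        for x in range(-30,31,4):
          for yy in(-5,0,5):
            p=[c[0]+x+.061*(y+yy),c[1]+(y+yy)-.061*x,30];u,v=[int(round(q)) for q in proj(t,p)]
            oo,d=ray(t,u,v);z.append((oo+d*g[v,u])[2])
        o.append(round(float(np.median(z)),1))
    print(n,o)
E
```

```text
ee [224.6 582.8 230.6] t cm [-44.84 -59.63  12.14] w [-1.000e-03  1.000e-03  1.262e+00] clock 0.1
L [30.4, 30.5, 30.0, 30.2, 30.5, 30.3, 30.5, 30.1, 31.2, 30.5, 30.7, 30.1, 30.4]
R [29.0, 29.7, 30.3, 30.6, 31.2, 32.0, 31.8, 31.3, 30.8, 30.9, 30.0, 29.9, 29.6]schema error: expected keys gripper, tx, ty, tz, wx, wy, wz
```

Depth suggests the right platform is bowed and the left is flat. Each row needs all seven keys.

```bash
python3 -m crank '[{"gripper":-0.2,"tx":-44.8,"ty":-59.6,"tz":12.1,"wx":0,"wy":0,"wz":1.26},{"gripper":-0.2,"tx":-44.8,"ty":-59.6,"tz":12.1,"wx":0,"wy":0,"wz":1.26},{"gripper":-0.2,"tx":-44.8,"ty":-59.6,"tz":12.1,"wx":0,"wy":0,"wz":1.26},{"gripper":-0.2,"tx":-44.8,"ty":-59.6,"tz":12.1,"wx":0,"wy":0,"wz":1.26},{"gripper":-0.2,"tx":-44.8,"ty":-59.6,"tz":12.1,"wx":0,"wy":0,"wz":1.26},{"gripper":-0.2,"tx":-44.8,"ty":-59.6,"tz":12.1,"wx":0,"wy":0,"wz":1.26},{"gripper":-0.2,"tx":-44.8,"ty":-59.6,"tz":12.1,"wx":0,"wy":0,"wz":1.26},{"gripper":-0.2,"tx":-44.8,"ty":-59.6,"tz":12.1,"wx":0,"wy":0,"wz":1.26},{"gripper":-0.2,"tx":-44.8,"ty":-59.6,"tz":12.1,"wx":0,"wy":0,"wz":1.26},{"gripper":-0.2,"tx":-44.8,"ty":-59.6,"tz":12.1,"wx":0,"wy":0,"wz":1.26},{"gripper":-0.2,"tx":-44.8,"ty":-59.6,"tz":12.1,"wx":0,"wy":0,"wz":1.26},{"gripper":-0.2,"tx":-44.8,"ty":-59.6,"tz":12.1,"wx":0,"wy":0,"wz":1.26}]' 30
python3 -c "
from h import *
go((428.5,-135,110),-3.4)"
```

```text
clock: 1.3
ee_pos: [386.7, 11.5, 135.0]
eef_rot: [0.727, 0.687, 0.0, 0.0]
contact_force: [0.5, 0.7, 1.0]
width: 51.5
grip_force: 0.0
ee [386.7  11.5 135. ] t cm [-14.39   5.01   2.5 ] w [ 0.001 -0.     0.002] clock 1.3
```

```bash
python3 -m crank '[{"gripper":-0.2,"tx":-14.4,"ty":5.0,"tz":2.5,"wx":0,"wy":0,"wz":0},{"gripper":-0.2,"tx":-14.4,"ty":5.0,"tz":2.5,"wx":0,"wy":0,"wz":0},{"gripper":-0.2,"tx":-14.4,"ty":5.0,"tz":2.5,"wx":0,"wy":0,"wz":0},{"gripper":-0.2,"tx":-14.4,"ty":5.0,"tz":2.5,"wx":0,"wy":0,"wz":0},{"gripper":-0.2,"tx":-14.4,"ty":5.0,"tz":2.5,"wx":0,"wy":0,"wz":0},{"gripper":-0.2,"tx":-14.4,"ty":5.0,"tz":2.5,"wx":0,"wy":0,"wz":0}]'
python3 -c "
from h import *
go((428.5,-135,4),-3.5)"
```

```text
clock: 1.9
ee_pos: [427.5, -132.3, 110.0]
eef_rot: [0.727, 0.687, -0.0, -0.001]
contact_force: [0.1, 0.4, 0.6]
width: 51.1
grip_force: 0.0
ee [ 427.5 -132.3  110. ] t cm [-0.27  0.13 10.6 ] w [-0.001 -0.001  0.004] clock 1.9
```

```bash
python3 -m crank '[{"gripper":-0.2,"tx":-0.2,"ty":0.1,"tz":4,"wx":0,"wy":0,"wz":0},{"gripper":-0.2,"tx":-0.2,"ty":0.1,"tz":8,"wx":0,"wy":0,"wz":0},{"gripper":-0.2,"tx":-0.2,"ty":0.1,"tz":10.5,"wx":0,"wy":0,"wz":0},{"gripper":-0.2,"tx":-0.2,"ty":0.1,"tz":10.5,"wx":0,"wy":0,"wz":0},{"gripper":0.7,"tx":-0.2,"ty":0.1,"tz":10.5,"wx":0,"wy":0,"wz":0},{"gripper":0.7,"tx":-0.2,"ty":0.1,"tz":10.5,"wx":0,"wy":0,"wz":0},{"gripper":0.7,"tx":-0.2,"ty":0.1,"tz":10.5,"wx":0,"wy":0,"wz":0},{"gripper":0.7,"tx":-0.2,"ty":0.1,"tz":10.5,"wx":0,"wy":0,"wz":0},{"gripper":0.7,"tx":-0.2,"ty":0.1,"tz":10.5,"wx":0,"wy":0,"wz":0}]' 30
python3 -c "
from h import *
go((428.5+7,-135+116,5),-3.5)"
```

```text
clock: 2.8
ee_pos: [430.3, -135.1, 6.7]
eef_rot: [0.727, 0.687, 0.001, 0.001]
contact_force: [-0.5, 4.4, 9.7]
width: 23.1
grip_force: 30.1
ee [ 430.3 -135.1    6.7] t cm [11.62 -0.14  0.16] w [0.003 0.    0.004] clock 2.8
```

```bash
python3 -m crank '[{"gripper":0.7,"tx":1,"ty":0,"tz":-0.1,"wx":0,"wy":0,"wz":0},{"gripper":0.7,"tx":2.2,"ty":0,"tz":-0.1,"wx":0,"wy":0,"wz":0},{"gripper":0.7,"tx":3.4,"ty":0,"tz":-0.1,"wx":0,"wy":0,"wz":0},{"gripper":0.7,"tx":4.6,"ty":0,"tz":-0.1,"wx":0,"wy":0,"wz":0},{"gripper":0.7,"tx":5.8,"ty":0,"tz":-0.1,"wx":0,"wy":0,"wz":0},{"gripper":0.7,"tx":7,"ty":0,"tz":-0.1,"wx":0,"wy":0,"wz":0},{"gripper":0.7,"tx":8.2,"ty":0,"tz":-0.1,"wx":0,"wy":0,"wz":0},{"gripper":0.7,"tx":9.4,"ty":0,"tz":-0.1,"wx":0,"wy":0,"wz":0},{"gripper":0.7,"tx":10.6,"ty":0,"tz":-0.1,"wx":0,"wy":0,"wz":0},{"gripper":0.7,"tx":11.8,"ty":0,"tz":-0.1,"wx":0,"wy":0,"wz":0},{"gripper":0.7,"tx":11.8,"ty":0,"tz":-0.1,"wx":0,"wy":0,"wz":0},{"gripper":0.7,"tx":11.8,"ty":0,"tz":-0.1,"wx":0,"wy":0,"wz":0}]' 30
python3 -m crank '[{"gripper":-0.1,"tx":0,"ty":0,"tz":0,"wx":0,"wy":0,"wz":0},{"gripper":-0.1,"tx":0,"ty":0,"tz":0,"wx":0,"wy":0,"wz":0},{"gripper":-0.1,"tx":0,"ty":0,"tz":0,"wx":0,"wy":0,"wz":0},{"gripper":-0.1,"tx":0,"ty":0,"tz":-3,"wx":0,"wy":0,"wz":0},{"gripper":-0.1,"tx":0,"ty":0,"tz":-7,"wx":0,"wy":0,"wz":0},{"gripper":-0.1,"tx":0,"ty":0,"tz":-10,"wx":0,"wy":0,"wz":0},{"gripper":-0.1,"tx":5,"ty":0,"tz":-10,"wx":0,"wy":0,"wz":0},{"gripper":-0.1,"tx":10,"ty":0,"tz":-10,"wx":0,"wy":0,"wz":0},{"gripper":-0.1,"tx":10,"ty":0,"tz":-10,"wx":0,"wy":0,"wz":0}]'
python3 - <<'E'
from h import *
from bench import arm
r=arm.read_camera("top");cv2.imwrite("pics/top1.png",cv2.resize(r["img"][250:320,230:430,::-1],None,fx=4,fy=4))
for n,lo,hi in(("b",(105,120,60),(125,255,255)),("y",(22,120,100),(35,255,255))):
  for a,c,q in blobs(r,lo,hi,(270,275,376,300)): print(n,a,c,plane(r,*q[0],20).round(1)[:2])
go((430,-95,100),-3.5)
E
```

```text
clock: 4.0
ee_pos: [436.5, -15.8, 6.7]
eef_rot: [0.727, 0.687, 0.001, 0.0]
contact_force: [0.1, 5.7, 7.5]
width: 23.2
grip_force: 30.1
clock: 4.9
ee_pos: [442.2, 86.9, 106.7]
eef_rot: [0.726, 0.688, 0.001, 0.0]
contact_force: [-0.0, -0.8, -0.6]
width: 46.8
grip_force: 0.0
b 60 [301.06666667 280.1       ] [437.5 -18.9]
y 56 [360.91071429 286.26785714] [ 426.3 -167.3]
ee [441.6  84.9 106.3] t cm [-18.02  -0.21   0.63] w [ 0.001 -0.     0.008] clock 4.95
```

View pics/top1.png

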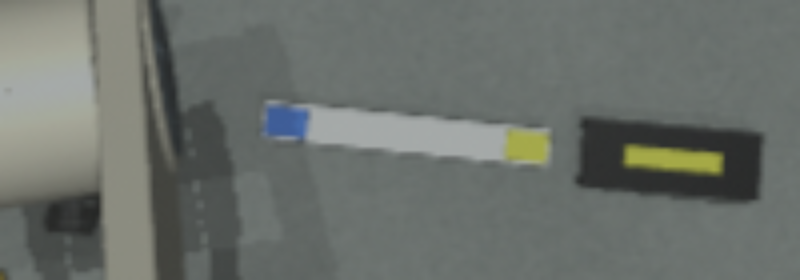

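The bar lies clear of the sleeve. The blue pad is at crop (287,122), the yellow pad at (527,146) and the sleeve mouth at about (580,152). The next step is to grasp it at the middle.

```bash
python3 -m crank '[{"gripper":-0.1,"tx":-5,"ty":-0.2,"tz":0,"wx":0,"wy":0,"wz":0.02},{"gripper":-0.1,"tx":-10,"ty":-0.1,"tz":0,"wx":0,"wy":0,"wz":0.02},{"gripper":-0.1,"tx":-15,"ty":0,"tz":0,"wx":0,"wy":0,"wz":0.02},{"gripper":-0.1,"tx":-17.8,"ty":0,"tz":0,"wx":0,"wy":0,"wz":0.02},{"gripper":-0.1,"tx":-17.8,"ty":0,"tz":0,"wx":0,"wy":0,"wz":0.02},{"gripper":-0.1,"tx":-17.8,"ty":0,"tz":0,"wx":0,"wy":0,"wz":0.02}]' 40
python3 -c "
from h import *
go((432,-93,8),-4.3)"
```

```text
clock: 5.55
ee_pos: [430.7, -96.3, 105.9]
eef_rot: [0.735, 0.678, -0.0, -0.0]
contact_force: [-0.4, 0.9, -0.4]
width: 46.7
grip_force: 0.0
ee [430.7 -96.3 105.9] t cm [0.34 0.12 9.79] w [-0.001 -0.    -0.005] clock 5.55
```

```bash
python3 -m crank '[{"gripper":-0.1,"tx":0.3,"ty":0.1,"tz":4,"wx":0,"wy":0,"wz":0},{"gripper":-0.1,"tx":0.3,"ty":0.1,"tz":8,"wx":0,"wy":0,"wz":0},{"gripper":-0.1,"tx":0.3,"ty":0.1,"tz":9.8,"wx":0,"wy":0,"wz":0},{"gripper":-0.1,"tx":0.3,"ty":0.1,"tz":9.8,"wx":0,"wy":0,"wz":0},{"gripper":0.7,"tx":0.3,"ty":0.1,"tz":9.8,"wx":0,"wy":0,"wz":0},{"gripper":0.7,"tx":0.3,"ty":0.1,"tz":9.8,"wx":0,"wy":0,"wz":0},{"gripper":0.7,"tx":0.3,"ty":0.1,"tz":9.8,"wx":0,"wy":0,"wz":0},{"gripper":0.7,"tx":0.3,"ty":0.1,"tz":9.8,"wx":0,"wy":0,"wz":0},{"gripper":0.7,"tx":0.3,"ty":0.1,"tz":7,"wx":0,"wy":0,"wz":0},{"gripper":0.7,"tx":0.3,"ty":0.1,"tz":3,"wx":0,"wy":0,"wz":0},{"gripper":0.7,"tx":0.3,"ty":0.1,"tz":-1,"wx":0,"wy":0,"wz":0},{"gripper":0.7,"tx":0.3,"ty":0.1,"tz":-1,"wx":0,"wy":0,"wz":0}]' 40
python3 -c "
from h import *
go((651,139.4,110),-3.5)"
```

```text
clock: 6.75
ee_pos: [435.9, -93.1, 120.9]
eef_rot: [0.734, 0.679, 0.003, 0.004]
contact_force: [-0.6, 0.6, -1.3]
width: 22.9
grip_force: 40.0
ee [435.9 -93.1 120.9] t cm [24.83 19.65  1.23] w [ 0.009  0.001 -0.016] clock 6.75
```

```bash
python3 -m crank '[{"gripper":0.7,"tx":3,"ty":2.4,"tz":0,"wx":0,"wy":0,"wz":0},{"gripper":0.7,"tx":6,"ty":4.8,"tz":0,"wx":0,"wy":0,"wz":-0.01},{"gripper":0.7,"tx":9,"ty":7.2,"tz":0,"wx":0,"wy":0,"wz":-0.01},{"gripper":0.7,"tx":12,"ty":9.6,"tz":0,"wx":0,"wy":0,"wz":-0.01},{"gripper":0.7,"tx":15,"ty":12,"tz":0,"wx":0,"wy":0,"wz":-0.01},{"gripper":0.7,"tx":18,"ty":14.4,"tz":0,"wx":0,"wy":0,"wz":-0.01},{"gripper":0.7,"tx":21,"ty":16.8,"tz":0,"wx":0,"wy":0,"wz":-0.01},{"gripper":0.7,"tx":23.5,"ty":18.5,"tz":0,"wx":0,"wy":0,"wz":-0.01},{"gripper":0.7,"tx":24.8,"ty":19.6,"tz":0,"wx":0,"wy":0,"wz":-0.01},{"gripper":0.7,"tx":24.8,"ty":19.6,"tz":0,"wx":0,"wy":0,"wz":-0.01},{"gripper":0.7,"tx":24.8,"ty":19.6,"tz":0,"wx":0,"wy":0,"wz":-0.01}]'
python3 - <<'E'
from h import *
from bench import arm
r=arm.read_camera("scene");cv2.imwrite("pics/sc2.png",cv2.resize(r["img"][180:320,250:500,::-1],None,fx=3,fy=3))
go((651,139.4,60),-3.5)
E
```

```text
clock: 7.85
ee_pos: [646.2, 139.6, 115.1]
eef_rot: [0.73, 0.683, -0.001, -0.0]
contact_force: [0.1, -0.5, -2.1]
width: 22.7
grip_force: 40.0
ee [646.  139.2 115.3] t cm [0.06 0.51 5.53] w [-0.002  0.001 -0.006] clock 7.9
```

View pics/sc2.png

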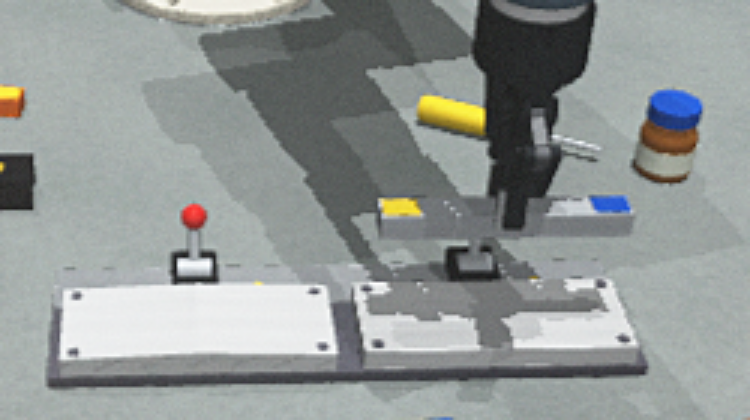

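The bar is held level by its middle over the left platform (crop ~505,215), blue end at +y. Left lever in place.

```bash
python3 -m crank '[{"gripper":0.7,"tx":0,"ty":0.5,"tz":2.5,"wx":0,"wy":0,"wz":0},{"gripper":0.7,"tx":0,"ty":0.5,"tz":5,"wx":0,"wy":0,"wz":0},{"gripper":0.7,"tx":0,"ty":0.5,"tz":6.8,"wx":0,"wy":0,"wz":0},{"gripper":0.7,"tx":0,"ty":0.5,"tz":7.2,"wx":0,"wy":0,"wz":0},{"gripper":0.7,"tx":0,"ty":0.5,"tz":7.2,"wx":0,"wy":0,"wz":0},{"gripper":0.7,"tx":0,"ty":0.5,"tz":7.2,"wx":0,"wy":0,"wz":0}]'
```

```text
clock: 8.5
ee_pos: [652.6, 139.3, 45.2]
eef_rot: [0.731, 0.683, 0.001, 0.0]
contact_force: [1.0, 0.8, -1.4]
width: 22.8
grip_force: 40.0
```

```bash
python3 -m crank '[{"gripper":0.7,"tx":0,"ty":0,"tz":0.2,"wx":0,"wy":0,"wz":0},{"gripper":0.7,"tx":0,"ty":0,"tz":0.4,"wx":0,"wy":0,"wz":0},{"gripper":0.7,"tx":0,"ty":0,"tz":0.5,"wx":0,"wy":0,"wz":0},{"gripper":0.7,"tx":0,"ty":0,"tz":0.5,"wx":0,"wy":0,"wz":0}]'
```

```text
clock: 8.9
ee_pos: [652.2, 139.6, 39.3]
eef_rot: [0.73, 0.683, 0.0, 0.0]
contact_force: [-0.2, 0.8, -1.2]
width: 22.6
grip_force: 40.0
```

```bash
python3 -m crank '[{"gripper":0.7,"tx":0,"ty":0,"tz":0.1,"wx":0,"wy":0,"wz":0},{"gripper":0.7,"tx":0,"ty":0,"tz":0.2,"wx":0,"wy":0,"wz":0},{"gripper":0.7,"tx":0,"ty":0,"tz":0.2,"wx":0,"wy":0,"wz":0}]'
```

```text
clock: 9.2
ee_pos: [652.3, 139.6, 39.2]
eef_rot: [0.73, 0.683, 0.0, 0.0]
contact_force: [-7.4, -0.6, 16.4]
width: 22.6
grip_force: 42.1
```

Contact made: ease off, release, rise and look.

```bash
python3 -m crank '[{"gripper":0.7,"tx":0,"ty":0,"tz":-0.15,"wx":0,"wy":0,"wz":0},{"gripper":0,"tx":0,"ty":0,"tz":-0.15,"wx":0,"wy":0,"wz":0},{"gripper":0,"tx":0,"ty":0,"tz":-0.15,"wx":0,"wy":0,"wz":0},{"gripper":0,"tx":0,"ty":0,"tz":-0.15,"wx":0,"wy":0,"wz":0},{"gripper":0,"tx":0,"ty":0,"tz":-2,"wx":0,"wy":0,"wz":0},{"gripper":0,"tx":0,"ty":0,"tz":-5,"wx":0,"wy":0,"wz":0},{"gripper":0,"tx":0,"ty":0,"tz":-7,"wx":0,"wy":0,"wz":0},{"gripper":1,"tx":0,"ty":0,"tz":-7,"wx":0,"wy":0,"wz":0},{"gripper":1,"tx":0,"ty":0,"tz":-7,"wx":0,"wy":0,"wz":0},{"gripper":1,"tx":0,"ty":0,"tz":-7,"wx":0,"wy":0,"wz":0}]'
python3 - <<'E'
from h import *
from bench import arm
s=dict(np.load("scene0.npz"));r=arm.read_camera("scene");t=arm.read_camera("top")
for k in("scene","top"):
  q=r if k=="scene" else t;cx=[proj(q,(651,139,50))];u,v=[int(x) for x in cx[0]]
  roi=(u-90,v-40,u+90,v+40)
  for n,lo,hi in(("b",(105,120,60),(125,255,255)),("y",(22,120,100),(35,255,255))):
    for a,c,rr in blobs(q,lo,hi,roi): print(k,n,a,c.round(1),plane(q,*rr[0],50).round(1)[:2])
cv2.imwrite("pics/sc3.png",cv2.resize(r["img"][180:320,250:500,::-1],None,fx=3,fy=3))
go((655.6,214,60),-3.5)
E
```

```text
clock: 10.2
ee_pos: [651.3, 139.4, 105.9]
eef_rot: [0.73, 0.683, -0.001, -0.001]
contact_force: [-0.1, 0.6, -0.7]
width: 0.6
grip_force: 0.0
scene b 57 [448.6 277. ] [656.2 216.6]
scene y 57 [381.1 278.1] [647.7  66.2]
top b 49 [280.  151.3] [753.1  36.4]
top b 58 [208.4 187.4] [658.9 213.3]
top y 59 [269.8 193.2] [648.3  65. ]
ee [651.4 139.4 105.8] t cm [ 7.48 -0.07  4.58] w [-0.002  0.001 -0.006] clock 10.3
```

View pics/sc3.png

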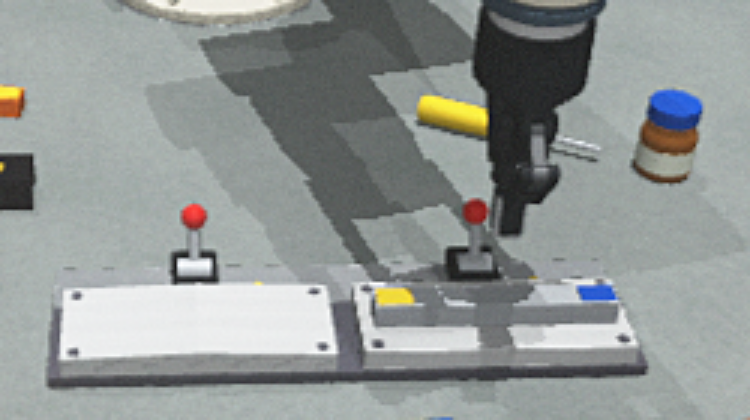

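The bar lies flat along the left platform: blue at crop (597,293), yellow (393,297). The right-hand platform in the world frame (crop left) shows a bowed edge. Next I press the blue end.

```bash
python3 -m crank '[{"gripper":1,"tx":3.5,"ty":0.1,"tz":0,"wx":0,"wy":0,"wz":0},{"gripper":1,"tx":7,"ty":0.1,"tz":0,"wx":0,"wy":0,"wz":0},{"gripper":1,"tx":7.5,"ty":0.1,"tz":2,"wx":0,"wy":0,"wz":0},{"gripper":1,"tx":7.5,"ty":0.1,"tz":4.5,"wx":0,"wy":0,"wz":0},{"gripper":1,"tx":7.5,"ty":0.1,"tz":5.2,"wx":0,"wy":0,"wz":0},{"gripper":1,"tx":7.5,"ty":0.1,"tz":5.2,"wx":0,"wy":0,"wz":0},{"gripper":1,"tx":7.5,"ty":0.1,"tz":5.2,"wx":0,"wy":0,"wz":0}]'
```

```text
clock: 11.0
ee_pos: [658.5, 214.1, 55.5]
eef_rot: [0.731, 0.683, 0.0, 0.0]
contact_force: [-0.7, -1.0, -0.7]
width: 0.1
grip_force: 0.0
```

```bash
python3 -m crank '[{"gripper":1,"tx":0,"ty":0,"tz":0.1,"wx":0,"wy":0,"wz":0},{"gripper":1,"tx":0,"ty":0,"tz":0.2,"wx":0,"wy":0,"wz":0},{"gripper":1,"tx":0,"ty":0,"tz":0.2,"wx":0,"wy":0,"wz":0}]'
```

```text
clock: 11.3
ee_pos: [658.5, 214.2, 53.8]
eef_rot: [0.73, 0.683, 0.0, 0.0]
contact_force: [-0.4, 0.3, -0.2]
width: 0.0
grip_force: 0.0
```

```bash
python3 -m crank '[{"gripper":1,"tx":0,"ty":0,"tz":0.1,"wx":0,"wy":0,"wz":0},{"gripper":1,"tx":0,"ty":0,"tz":0.2,"wx":0,"wy":0,"wz":0},{"gripper":1,"tx":0,"ty":0,"tz":0.2,"wx":0,"wy":0,"wz":0}]'; python3 -m crank '[{"gripper":1,"tx":0,"ty":0,"tz":0.1,"wx":0,"wy":0,"wz":0},{"gripper":1,"tx":0,"ty":0,"tz":0.1,"wx":0,"wy":0,"wz":0},{"gripper":1,"tx":0,"ty":0,"tz":0.1,"wx":0,"wy":0,"wz":0}]'
```

```text
clock: 11.6
ee_pos: [658.1, 214.2, 51.1]
eef_rot: [0.73, 0.683, -0.0, -0.0]
contact_force: [-0.1, 0.2, 0.4]
width: 0.0
grip_force: 0.0
clock: 11.9
ee_pos: [658.2, 214.3, 50.2]
eef_rot: [0.73, 0.683, 0.0, 0.0]
contact_force: [-0.5, 0.2, 0.1]
width: 0.1
grip_force: 0.1
```

```bash
python3 -m crank '[{"gripper":1,"tx":0,"ty":0,"tz":0.1,"wx":0,"wy":0,"wz":0},{"gripper":1,"tx":0,"ty":0,"tz":0.1,"wx":0,"wy":0,"wz":0},{"gripper":1,"tx":0,"ty":0,"tz":0.1,"wx":0,"wy":0,"wz":0}]'
```

```text
clock: 12.2
ee_pos: [658.2, 214.3, 50.1]
eef_rot: [0.73, 0.683, 0.0, 0.0]
contact_force: [-2.3, -0.5, 7.2]
width: 0.1
grip_force: 4.1
```

```bash
python3 -m crank '[{"gripper":1,"tx":0,"ty":0,"tz":0.03,"wx":0,"wy":0,"wz":0},{"gripper":1,"tx":0,"ty":0,"tz":0.03,"wx":0,"wy":0,"wz":0},{"gripper":1,"tx":0,"ty":0,"tz":0.03,"wx":0,"wy":0,"wz":0}]'
```

```text
clock: 12.5
ee_pos: [658.3, 214.3, 50.1]
eef_rot: [0.73, 0.683, 0.0, 0.0]
contact_force: [-3.4, -1.3, 10.5]
width: -0.0
grip_force: 5.3
```

```bash
python3 -m crank '[{"gripper":1,"tx":0,"ty":0,"tz":-1,"wx":0,"wy":0,"wz":0},{"gripper":1,"tx":0,"ty":0,"tz":-3,"wx":0,"wy":0,"wz":0},{"gripper":1,"tx":-5,"ty":0,"tz":-3,"wx":0,"wy":0,"wz":0},{"gripper":1,"tx":-10,"ty":0,"tz":-3,"wx":0,"wy":0,"wz":0},{"gripper":1,"tx":-14.8,"ty":0,"tz":-3,"wx":0,"wy":0,"wz":0},{"gripper":1,"tx":-14.8,"ty":0,"tz":-1.5,"wx":0,"wy":0,"wz":0},{"gripper":1,"tx":-14.8,"ty":0,"tz":-0.5,"wx":0,"wy":0,"wz":0},{"gripper":1,"tx":-14.8,"ty":0,"tz":-0.5,"wx":0,"wy":0,"wz":0},{"gripper":1,"tx":-14.8,"ty":0,"tz":-0.5,"wx":0,"wy":0,"wz":0}]'
```

```text
clock: 13.4
ee_pos: [648.2, 67.8, 53.6]
eef_rot: [0.73, 0.684, -0.0, -0.0]
contact_force: [0.5, -0.5, -0.0]
width: 0.0
grip_force: 0.0
```

```bash
python3 -m crank '[{"gripper":1,"tx":0,"ty":0,"tz":0.15,"wx":0,"wy":0,"wz":0},{"gripper":1,"tx":0,"ty":0,"tz":0.3,"wx":0,"wy":0,"wz":0},{"gripper":1,"tx":0,"ty":0,"tz":0.4,"wx":0,"wy":0,"wz":0},{"gripper":1,"tx":0,"ty":0,"tz":0.4,"wx":0,"wy":0,"wz":0},{"gripper":1,"tx":0,"ty":0,"tz":0.4,"wx":0,"wy":0,"wz":0}]'
```

```text
clock: 13.9
ee_pos: [648.5, 66.9, 50.1]
eef_rot: [0.73, 0.683, 0.0, 0.0]
contact_force: [-0.7, 1.7, 1.4]
width: 0.1
grip_force: 1.0
```

```bash
python3 -m crank '[{"gripper":1,"tx":0,"ty":0,"tz":0.1,"wx":0,"wy":0,"wz":0},{"gripper":1,"tx":0,"ty":0,"tz":0.1,"wx":0,"wy":0,"wz":0},{"gripper":1,"tx":0,"ty":0,"tz":0.1,"wx":0,"wy":0,"wz":0},{"gripper":1,"tx":0,"ty":0,"tz":0.1,"wx":0,"wy":0,"wz":0}]'
```

```text
clock: 14.3
ee_pos: [648.5, 66.9, 50.1]
eef_rot: [0.73, 0.683, 0.0, 0.0]
contact_force: [-3.9, 2.5, 10.7]
width: -0.1
grip_force: 5.6
```

Both pad tops were at 50.1 mm under about 10 N, so nothing rocked: the left platform is flat and the right one is bowed. The right lever is the one to push.

```bash
python3 -m crank '[{"gripper":1,"tx":0,"ty":0,"tz":-3,"wx":0,"wy":0,"wz":0},{"gripper":1,"tx":0,"ty":0,"tz":-7,"wx":0,"wy":0,"wz":0},{"gripper":1,"tx":-4,"ty":-3,"tz":-7,"wx":0,"wy":0,"wz":0},{"gripper":1,"tx":-8,"ty":-7,"tz":-7,"wx":0,"wy":0,"wz":0},{"gripper":1,"tx":-12,"ty":-11,"tz":-7,"wx":0,"wy":0,"wz":0},{"gripper":1,"tx":-13.3,"ty":-14,"tz":-7,"wx":0,"wy":0,"wz":0},{"gripper":1,"tx":-13.3,"ty":-14,"tz":-7,"wx":0,"wy":0,"wz":0},{"gripper":1,"tx":-13.3,"ty":-14,"tz":-7,"wx":0,"wy":0,"wz":0}]'
python3 - <<'E'
from h import *
from bench import arm
t=arm.read_camera("top");r=arm.read_camera("scene")
for k,q in(("top",t),("sc",r)):
 for p in((549.5,-75,61),(563,144,61)):
  u,v=[int(x) for x in proj(q,p)]
  for lo,hi in(((0,130,80),(8,255,255)),((172,130,80),(180,255,255))):
   for a,c,rr in blobs(q,lo,hi,(u-25,v-20,u+25,v+20)): print(k,a,plane(q,*rr[0],61).round(1)[:2])
for n,q in(("b",r),):
  for lo,hi in(((105,120,60),(125,255,255)),((22,120,100),(35,255,255))):
   for a,c,rr in blobs(q,lo,hi,(340,250,480,300)): print("bar",plane(q,*rr[0],50).round(1)[:2])
go((503,-76,48),-3.5)
E
```

```text
clock: 15.1
ee_pos: [499.3, -57.3, 119.2]
eef_rot: [0.731, 0.682, 0.0, 0.0]
contact_force: [0.5, -0.3, 1.1]
width: 0.2
grip_force: 0.0
top 46 [565.8 145.7]
sc 52 [548.9 -73.6]
sc 49 [560.  148.4]
bar [656.2 216.6]
bar [647.7  66.2]
ee [501.  -56.6 119.3] t cm [-1.92  0.32  7.13] w [ 0.002  0.    -0.006] clock 15.2
```

```bash
python3 -m crank '[{"gripper":1,"tx":-1.9,"ty":0.1,"tz":3.5,"wx":0,"wy":0,"wz":0},{"gripper":1,"tx":-1.9,"ty":0.1,"tz":7,"wx":0,"wy":0,"wz":0},{"gripper":1,"tx":-1.9,"ty":0.1,"tz":7.1,"wx":0,"wy":0,"wz":0},{"gripper":1,"tx":-1.9,"ty":0.1,"tz":7.1,"wx":0,"wy":0,"wz":0}]'
python3 -m crank '[{"gripper":1,"tx":0,"ty":0.8,"tz":0,"wx":0,"wy":0,"wz":0},{"gripper":1,"tx":0,"ty":1.6,"tz":0,"wx":0,"wy":0,"wz":0},{"gripper":1,"tx":0,"ty":2.4,"tz":0,"wx":0,"wy":0,"wz":0},{"gripper":1,"tx":0,"ty":3.2,"tz":0,"wx":0,"wy":0,"wz":0},{"gripper":1,"tx":0,"ty":4,"tz":0,"wx":0,"wy":0,"wz":0},{"gripper":1,"tx":0,"ty":4.6,"tz":0,"wx":0,"wy":0,"wz":0},{"gripper":1,"tx":0,"ty":4.6,"tz":0,"wx":0,"wy":0,"wz":0}]'
```

```text
clock: 15.6
ee_pos: [499.8, -75.2, 47.7]
eef_rot: [0.73, 0.683, -0.0, -0.001]
contact_force: [-0.0, -0.4, 1.3]
width: 0.1
grip_force: 0.0
clock: 16.3
ee_pos: [546.6, -78.9, 48.0]
eef_rot: [0.73, 0.683, 0.0, 0.0]
contact_force: [0.6, 0.7, 0.0]
width: 0.1
grip_force: 0.0
```

```bash
python3 -m crank '[{"gripper":1,"tx":0,"ty":0.5,"tz":0,"wx":0,"wy":0,"wz":0},{"gripper":1,"tx":0,"ty":1,"tz":0,"wx":0,"wy":0,"wz":0},{"gripper":1,"tx":0,"ty":1.5,"tz":0,"wx":0,"wy":0,"wz":0},{"gripper":1,"tx":0,"ty":1.5,"tz":0,"wx":0,"wy":0,"wz":0}]'
python3 - <<'E'
from h import *
from bench import arm
r=arm.read_camera("scene");cv2.imwrite("pics/sc4.png",cv2.resize(r["img"][200:310,250:450,::-1],None,fx=4,fy=4)[:440])
E
```

```text
clock: 16.7
ee_pos: [561.0, -79.9, 47.8]
eef_rot: [0.73, 0.683, 0.0, 0.0]
contact_force: [-0.5, -0.4, -0.7]
width: 0.2
grip_force: 0.0
```

View pics/sc4.png

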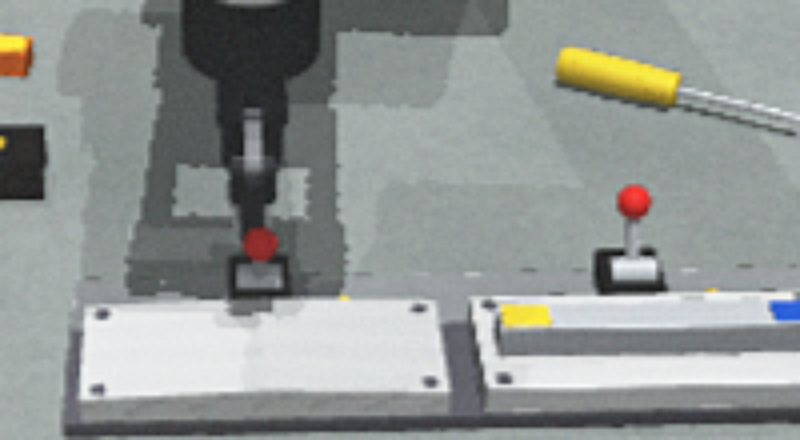

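The right ball (crop 260,243) is being pushed over by the fingers; the left lever at (634,202) hasn't moved. I'll keep going until the stop is felt.

```bash
python3 -m crank '[{"gripper":1,"tx":0,"ty":0.3,"tz":0,"wx":0,"wy":0,"wz":0},{"gripper":1,"tx":0,"ty":0.6,"tz":0,"wx":0,"wy":0,"wz":0},{"gripper":1,"tx":0,"ty":0.8,"tz":0,"wx":0,"wy":0,"wz":0},{"gripper":1,"tx":0,"ty":0.8,"tz":0,"wx":0,"wy":0,"wz":0}]'
```

```text
clock: 17.15
ee_pos: [564.7, -80.1, 47.3]
eef_rot: [0.73, 0.683, -0.002, -0.003]
contact_force: [-12.8, 1.1, 7.9]
width: 0.2
grip_force: 6.5
```

```bash
python3 -m crank '[{"gripper":1,"tx":0,"ty":0.2,"tz":0,"wx":0,"wy":0,"wz":0},{"gripper":1,"tx":0,"ty":0.3,"tz":0,"wx":0,"wy":0,"wz":0},{"gripper":1,"tx":0,"ty":0.3,"tz":0,"wx":0,"wy":0,"wz":0}]'
```

```text
clock: 17.45
ee_pos: [565.0, -80.0, 47.1]
eef_rot: [0.73, 0.683, -0.004, -0.005]
contact_force: [-21.4, 0.4, 15.4]
width: 0.2
grip_force: 11.0
```

```bash
python3 -m crank '[{"gripper":1,"tx":0,"ty":-1.5,"tz":0,"wx":0,"wy":0,"wz":0},{"gripper":1,"tx":0,"ty":-5,"tz":0,"wx":0,"wy":0,"wz":0},{"gripper":1,"tx":0,"ty":-8,"tz":-4,"wx":0,"wy":0,"wz":0},{"gripper":1,"tx":0,"ty":-12,"tz":-8,"wx":0,"wy":0,"wz":0},{"gripper":1,"tx":0,"ty":-14,"tz":-12,"wx":0,"wy":0,"wz":0},{"gripper":1,"tx":0,"ty":-14,"tz":-12,"wx":0,"wy":0,"wz":0},{"gripper":1,"tx":0,"ty":-14,"tz":-12,"wx":0,"wy":0,"wz":0}]'
python3 - <<'E'
from h import *
from bench import arm
r=arm.read_camera("scene");t=arm.read_camera("top");cv2.imwrite("pics/sc5.png",cv2.resize(r["img"][200:310,250:480,::-1],None,fx=3,fy=3))
for k,q in(("top",t),("sc",r)):
 for p in((570,-75,61),(563,144,61)):
  u,v=[int(x) for x in proj(q,p)]
  for lo,hi in(((0,130,80),(8,255,255)),((172,130,80),(180,255,255))):
   for a,c,rr in blobs(q,lo,hi,(u-25,v-25,u+25,v+25)): print(k,a,plane(q,*rr[0],61).round(1)[:2])
for lo,hi in(((105,120,60),(125,255,255)),((22,120,100),(35,255,255))):
   for a,c,rr in blobs(r,lo,hi,(340,250,480,300)): print("bar",plane(r,*rr[0],50).round(1)[:2])
E
```

```text
clock: 18.15
ee_pos: [432.7, -71.4, 169.4]
eef_rot: [0.73, 0.683, 0.001, 0.002]
contact_force: [-0.2, 0.5, -0.3]
width: 0.1
grip_force: 0.0
top 41 [589.  -77.4]
top 46 [565.8 145.7]
sc 56 [586.7 -76.5]
sc 50 [560.  148.4]
bar [656.2 216.6]
bar [647.7  66.2]
```

View pics/sc5.png

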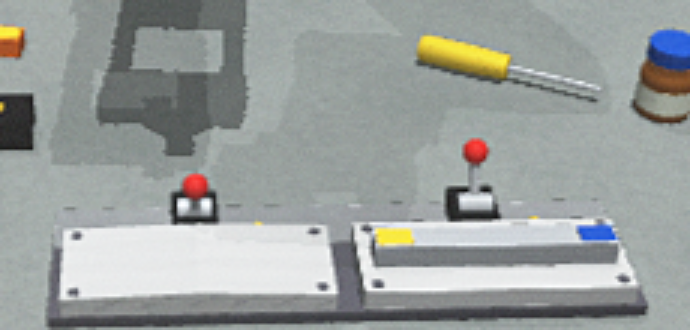

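The right ball (crop 195,186) is now about 18 mm beyond its hinge, which is fully over. The left lever (475,150) and the bar are unchanged, and the robot is clear.

```bash
python3 -c "
from bench import arm
print(arm.job_done())"
```

```text
the job is handed in; nothing more can be done
None
```

The job is handed in: the straightedge lies on the left platform, which is flat because it did not rock when pressed at either end. I pushed the right (bowed) platform's lever to its stop, left the other lever alone and touched none of the bystanders; the judge's verdict was not shown.

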